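# Dock the vial carrier plate and bolt it

## Task

Push the blue vial carrier plate across the grey docking base with the fingertips until both its holes drop over the two locating pins and it lies flat on the base. Then push the red post of the brass bolt fully in, so that the bolt slides over the edge of the seated plate. Never lift or tip up the plate, and leave the other things on the bench where they stand.

Things in the scene. Friction and masses are not known exactly. Their poses are not given: they have to be found in the camera images.
- dock: grey docking base, fixed to the bench, 186 x 206 mm; position and yaw vary. Origin on the bench under the middle of the docked plate; +x roughly away from the robot, +y left, z up. Edges at x = -113 and +73 mm, y = -133 and +73 mm; sunk floor 20 mm above the bench. No stop at the far end; only the pins stop the plate. Heights below are above the bench
- ledge (a point): middle of the far edge of the bare metal loading ledge at the dock's near end, dock (-56, -30, 26) mm; the ledge is flat, top 26 mm high, dock x = -113 to -56 mm over the whole width. The docked plate has dropped off it with 1 mm of play
- fence (a point): middle of the inner face of the steel fence on the dock's left side, dock (-20, 55.5, 42) mm; it runs along x from -110 to +70 mm, top 42 mm high. A plate laid against it is square and within 0.5 mm of the right y, and can be slid along it to the pins
- keeper (a point): top middle of the steel bolt keeper on the dock's right side, dock (35, -103, 46) mm; it covers x = 19 to 51 mm, y = -127 to -79 mm, top 46 mm high
- plate: loose blue plate with six black wells drawn in two rows, 110 x 110 x 12 mm, about 0.3 kg. Origin at the centre of its underside, axes as the dock's. Starts flat on ledge and pin tops, underside 26 mm high, 15 to 36 mm short of its docked place along dock x, 4 to 12 mm to its right, turned up to 0.08 rad. Docked: origin at (0, 0, 20) mm in the dock's frame. Too wide for most grippers
- hole0 (a point): middle of the plate's left hole, round, 13 mm, at (8, 35, 6) mm in the plate's frame; goes over pin0
- hole1 (a point): middle of the plate's right hole, a slot 13 mm (x) by 18 mm (y), at (8, -35, 6) mm in the plate's frame; goes over pin1
- pin0 (a point): tip of the left locating pin, 10 mm thick, steel, bevelled, rising 6 mm from the floor to ledge height, at dock (8, 35, 26) mm
- pin1 (a point): tip of the right locating pin, the same, at dock (8, -35, 26) mm
- bolt (a joint): brass bolt on the dock, slides along dock +y over the plate's right edge; 0 = drawn back, 0.036 m = fully in (end stop); starts at 0 to 0.004; friction about 1.5 N, stays where left. Bar 18 x 50 x 6 mm, 34 to 40 mm high, at dock x = 35 mm, nose at dock y = -80 mm + joint value. Passes 2 mm above the docked plate but strikes the side of one not down
- bolt_post (a point): middle of the upright red post on the bolt, 13 mm thick, 48.5 to 66.5 mm above the bench (point at 58 mm); at dock x = 35 mm, y = -98 mm + joint value
- beaker: clear beaker, 78 x 88 x 94 mm, bystander, to the right; origin under its middle
- vial_tray: white tray with vials, 125 x 90 x 54 mm, bystander, at the right; origin under its middle
- vial_a: small vial with white cap, 23 mm thick, 45 mm high, bystander, near the bench's front edge; origin under its middle
- vial_b: small vial like vial_a, bystander, near the front edge
- tape_roll: roll of masking tape, 104 mm wide, 25 mm high, bystander at the left front
- rack: blue test tube rack, 62 x 218 x 118 mm, bystander left of the hotplate

How it is judged (in metres and radians):
On the way:
1. the plate lies down over both pins while the bolt is still drawn back (horizontal distance between hole0 and pin0 below 0.004 m and horizontal distance between hole1 and pin1 below 0.004 m and z of plate in the frame of dock below 0.0215 m and angle between plate's own z axis and vertical below 0.025 rad and value of joint bolt below 0.012 m), for 0.2 s.
At the end, for the whole second after the job is handed in: the plate lies flat on the dock's floor (within 1.5 mm, 0.025 rad) with both holes over the pins (within 4 mm) and at rest, and the bolt is in by more than 32 of its 36 mm (horizontal distance between hole0 and pin0 below 0.004 m and horizontal distance between hole1 and pin1 below 0.004 m and z of plate in the frame of dock below 0.0215 m and angle between plate's own z axis and vertical below 0.025 rad and value of joint bolt above 0.032 m and linear speed of plate below 0.01 m/s and velocity of joint bolt below 0.01 m/s); the robot touches nothing.
It fails at once if the plate is lifted more than 12 mm above the ledge or tipped over 0.3 rad (z of plate in the frame of dock above 0.038 m or angle between plate's own z axis and vertical above 0.3 rad).
It fails at once if another thing is moved more than 20 mm or knocked over (distance of any of beaker, vial_tray, vial_a, vial_b, tape_roll, rack from where it was at the start of the episode above 0.02 m or angle between any of beaker, vial_tray, vial_a, vial_b, tape_roll, rack's own z axis and vertical above 0.4 rad).
It also fails if it takes over 56 s, if anything falls off the work surface, if the arm or the gripper's body presses on something with over 40 N, if the wrist force passes 120 N, or if a joint passes its speed limit or range.

## Robot

A 6-joint arm with a two-finger parallel gripper is mounted at the origin on a cart in front of the work surface, level with it; the furniture and walls round the work are solid. World frame = base frame: x ahead of the robot, y to its left, z up, the work surface at z = 0. Lengths are in mm, angles in degrees, forces in N, time in s.
With the tool pointing down it reaches from about 375 to 825 mm from the base axis. Payload 5.5 kg.
Tool frame: the origin (TCP) lies at the very end of the fingers, on their centre line; the grasp point (between the pads) lies 19 mm behind it (r.hold_point_z is the distance from the TCP to the grasp point, in mm); x points along the fingers, y is the direction in which the jaws open and shut, and the axes are right-handed (so a half turn about x gives the same grasp; the last joint's range is limited). The gripper opens to 85 mm and grips with 20 to 120 N. Pads are 22 mm wide; open, the fingers measure 114 mm over their backs; the gripper's body (76 mm by 85 mm) begins 54 mm behind the grasp point. The pads swing forward as they close: fully open they stand 13 mm farther back than shut.
Start: joints at [69.5, 17.962, -2.699, 69.339, 0, 90], TCP at [210.125, 561.998, 231.299] pointing down, gripper open.
Joint ranges: [-152.73, 152.73], [-39.44, 99.34], [-58.76, 71.6], [-118.89, 123.64], [-81.53, 83.1], [-180, 180]. Speed limits (degrees/s): [136.94, 136.94, 172.46, 180, 180, 180].

## Interface

Orientations are given as [roll, pitch, yaw] about the fixed x, y, z axes, in that order (R = Rz(yaw) Ry(pitch) Rx(roll)).
In Python, from rig import r gives the robot as it stands.
- The arm moves only by the tool move_arm, never from a script. Its argument "steps" is a list of rows, each an object with "dp": the shift along the tool's x, y, z in m, a list of three; "twist": the turn about the tool's x in degrees; "jaw": the opening, from 0 (shut) to 1 (fully open). In form: [{"dp": [dx, dy, dz], "twist": twist, "jaw": jaw}, ...]. A call has exactly 5 rows; each row shifts and turns the pose as measured when the row begins, along the tool's axes as they then stand; what a row does not reach is not made up. A row lasts 1/10 s, in which the tool goes at most 50 mm and 8.59 degrees, less where a joint would pass 70% of its speed; a pose out of reach is approached as far as the arm can. A call is refused whole if a number of a shift passes 0.05 or a number of a turn 8.59, either way. A call with a gripper value outside its range is refused whole. The fingers move at their own pace and stop on an object; "grip_force" is the grip in N (left out, the last holds). Time passes only in rows, so rows that do not move let the fingers close, or fill a call up. It gives the time, the measured TCP pose, the force and the opening at its end, in the units of the state.
- r.read_state(): the state, without advancing time (a new reading comes with each control period).
- r.snapshot(name): name is "side" or "top" or "wrist"; returns (picture, depth): 384x512x3 uint8, red, green, blue; 384x512 float32, mm along the optical axis (not along the pixel's ray), 0 where there is no reading.
- r.camera_model(name): a dict with "fx", "fy", "cx", "cy" (pixels), "R" (3x3) and "t" (3): a world point X has camera coordinates R X + t. Camera axes: x right, y down, z forward; pixel columns grow to the right and rows downward; lengths in mm; the calibration is good to about 2 mm. A picture is of the moment at which its call begins: read the wrist's pose just before it. camera_model takes no time and is no camera call; for the wrist camera it gives the pose at the moment of the call.
- r.close_job(): hands the job in, once; it reports no verdict.
The state is a dict: "t": time; "joint_positions": joint angles; "dq": joint speeds; "tau": joint torques, N m; "eef_pos": TCP position; "tool_rot": TCP orientation; "wrist_force": force on the tool from outside, world axes, zero at the start; "moment": the same for the moment, N m; "finger_gap": opening from 0.0 (shut) to 1.0 (fully open).
Only numpy, scipy, OpenCV 4.12 (cv2) and the standard library are available. Lean on these libraries where they do the work, as an engineer would, in place of code of your own. Each camera call takes 0.05 s, during which the arm holds its last target.

## Working session

There is one attempt and no reset: what is moved stays moved. The work goes in short steps, Python scripts to look and compute and a tool call to move; the robot and the scene stay as the last step left them, time stands still between calls to the robot, and variables do not carry over. Pictures are saved under pics/ and viewed, and the job is handed in when it is done.

Besides the shell and the picture viewer there is one more tool, called after ">>>" as name([rows], argument=value, ...), one row to a line, values as JSON. move_arm: Moves the arm, as the interface text tells. Its arguments: {"type":"object","properties":{"steps":{"type":"array"},"grip_force":{"type":"number"}},"required":["steps"]}

```bash
ls; mkdir -p pics
python3 - <<'E'
from rig import r
import cv2,numpy as np
s=r.read_state();print(s)
for n in("side","top","wrist"):
    p,d=r.snapshot(n);np.savez(f"{n}0.npz",p=p,d=d)
    cv2.imwrite(f"pics/{n}0.png",p[:,:,::-1]);m=r.camera_model(n);print(n,m)
E
```

```text
pics
{'t': 0.0, 'joint_positions': array([ 6.95007110e+01,  1.80040830e+01, -2.75422637e+00,  6.93401532e+01,
        1.78139378e-03,  9.00002019e+01]), 'dq': array([ 0.02312314, -0.05049053,  0.04565838,  0.03893368,  0.0410995 ,
       -0.04261454]), 'tau': array([ 1.73106055e-04, -5.39588642e+01,  3.39749873e+01,  1.90988614e-02,
        2.51902575e-04,  4.35965504e-06]), 'eef_pos': array([209.90419036, 561.46487697, 230.43571765]), 'tool_rot': array([ -91.03628468,   89.90152134, -111.53577706]), 'wrist_force': array([-0.513087  , -0.01703625,  0.11906918]), 'moment': array([-0.04096569,  0.01988629, -0.05024407]), 'finger_gap': 0.998022964208441}
side {'fx': 470.90654006167983, 'fy': 470.90654006167983, 'cx': 259.74819823854125, 'cy': 192.00782794415, 'R': array([[ 0.93989509, -0.34142111, -0.0053711 ],
       [-0.12250126, -0.32246661, -0.93862065],
       [ 0.3187329 ,  0.88286291, -0.3449093 ]]), 't': array([-463.86752661,  107.96736591, 1361.66801663])}
top {'fx': 493.73503536363114, 'fy': 493.73503536363114, 'cx': 247.86790772892317, 'cy': 189.5922940387683, 'R': array([[ 0.01781114, -0.99979968, -0.00913029],
       [-0.98064496, -0.01568764, -0.19516496],
       [ 0.19498263,  0.01242968, -0.98072793]]), 't': array([ -22.78228896,  494.63017454, 1642.95586849])}
wrist {'fx': 274.87589997760676, 'fy': 274.87589997760676, 'cx': 254.87821621254326, 'cy': 191.87706895397133, 'R': array([[ 0.34987193,  0.93679695, -0.0010499 ],
       [ 0.90501259, -0.33771132,  0.25865669],
       [ 0.24195423, -0.09144689, -0.96596874]]), 't': array([-600.39441333,  -33.28768982,  378.60273878])}
```

View pics/top0.png

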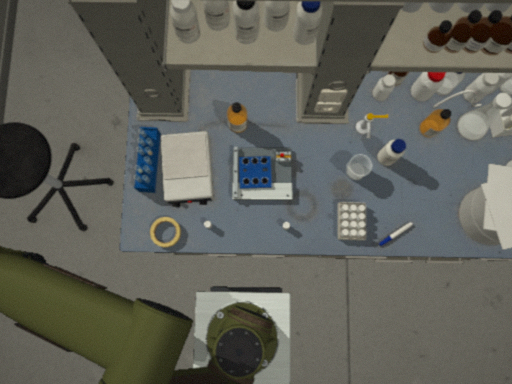

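View pics/side0.png

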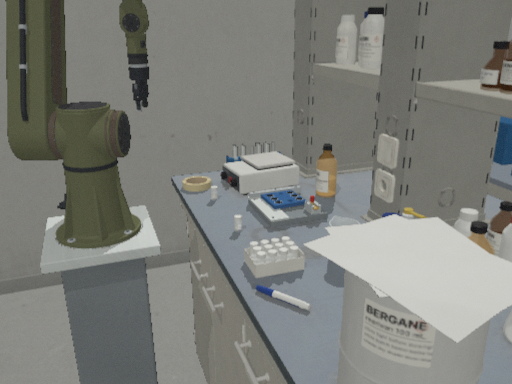

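View pics/wrist0.png

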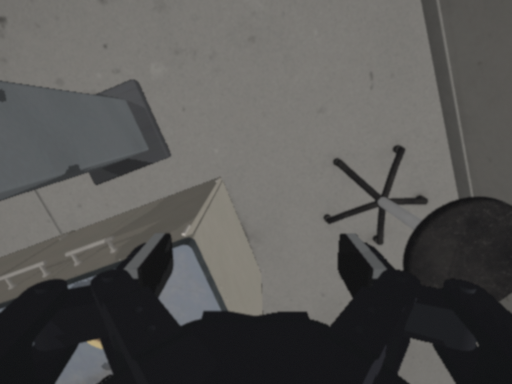

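The top view shows the dock around (263,173), with the blue plate at (257,172) and the red post at (285,156). I'll zoom in and measure.

```bash
cat > h.py <<'E'
import numpy as np,cv2
from rig import r
def ray(m,u,v,z):
    """pixel -> world point on plane z"""
    R,t=np.array(m['R']),np.array(m['t']);c=-R.T@t
    d=R.T@np.array([(u-m['cx'])/m['fx'],(v-m['cy'])/m['fy'],1.0])
    return c+d*(z-c[2])/d[2]
def px(m,X):
    q=np.array(m['R'])@np.array(X)+np.array(m['t']);return np.array([m['fx']*q[0]/q[2]+m['cx'],m['fy']*q[1]/q[2]+m['cy']])
def cloud(m,d):
    v,u=np.mgrid[:d.shape[0],:d.shape[1]];P=np.stack([(u-m['cx'])/m['fx']*d,(v-m['cy'])/m['fy']*d,d],-1)
    return (P-np.array(m['t']))@np.array(m['R'])
E
python3 - <<'E'
from h import *
m=r.camera_model("top");f=np.load("top0.npz");p,d=f['p'],f['d']
C=cloud(m,d)
c=p[135:215,215:315];cv2.imwrite("pics/topz.png",cv2.resize(c,(800,640)[:2] if 0 else (750,600),interpolation=cv2.INTER_CUBIC)[:,:,::-1])
hsv=cv2.cvtColor(p,cv2.COLOR_RGB2HSV)
b=((hsv[...,0]>100)&(hsv[...,0]<125)&(hsv[...,1]>150)).astype(np.uint8); b[:, :215]=0;b[:,310:]=0;b[:140]=0;b[215:]=0
print(b.sum()); 
cs,_=cv2.findContours(b,0,1);k=max(cs,key=cv2.contourArea);rc=cv2.minAreaRect(k);print(rc);print([ray(m,*q,38).round(1) for q in cv2.boxPoints(rc)],ray(m,*rc[0],38))
M=(C[...,2]>15)&(C[...,2]<75);M[:,:215]=0;M[:,310:]=0;M[:140]=0;M[215:]=0
Z=C[...,2]
for v in range(142,206,4): print(v,Z[v,226:302:4].round(0).astype(int))
E
```

```text
639
((254.5, 172.0), (30.0, 31.0), 90.0)
[array([612.7,  18.8,  38. ]), array([614.3, -89.5,  38. ]), array([507.4, -90.5,  38. ]), array([505.7,  16.5,  38. ])] [559.69953043 -36.1958653   38.        ]
142 [ 0 10  1  8  6 -7  0  3 -1  1  8  0  3  7 -1  6  3 -4  7]
146 [ 6  4 -1 -3 -2  5 -1  5  6  4  7  7 -1  0  5 -1  0  1  3]
150 [ 3 -3 50 24 19 22 25 21 27 26 17 21 22 25 20 22 19  0  2]
154 [-5 -5 34 19 27 32 26 31 30 24 13 30 27 43 75 45 39  1  6]
158 [ 3  4 45 19 36 42 41 33 40 44 39 27 18 46 52 48 47 -1  4]
162 [-1  7 45 25 46 43 40 41 40 42 44 20 23 19 14 23 26  7  9]
166 [   5   -2   48   21   43   37   37   44   45   43   37   41   22   16
   25 1708   30    6    6]
170 [ 2  0 44 19 36 25 40 40 32 18 17 49 13 20 25 24 22  4  2]
174 [   7    3   41   28   35   43   47   37   39   34   34   27   22   21
 1708   15   16    5   -2]
178 [-1 -2 40 23 42 35 50 41 40 37 38 40 20 11 18 17 26 11 -2]
182 [ 2  6 43 16 41 38 41 47 41 37 40 43 17 20 18 25 27  5  4]
186 [ 4  6 47 26 36 44 44 31 41 31 38 37 28 23 32 29 30  6  7]
190 [ 3  4 40 18 32 29 21 27 31 33 32 29 30 26 24 27 27  5  2]
194 [ 8  0 41 29 31 22 23 32 32 30 23 26 26 29 25 27 29  1  3]
198 [   8    7   34   30   16   28   27   24   18   30   27   25   33   32
   30   26   21 1708    7]
202 [-4 -2  0  3  7  1 -5 -1 -3  2  1  0  0 -2  0  1  3  5  2]
```

View pics/topz.png

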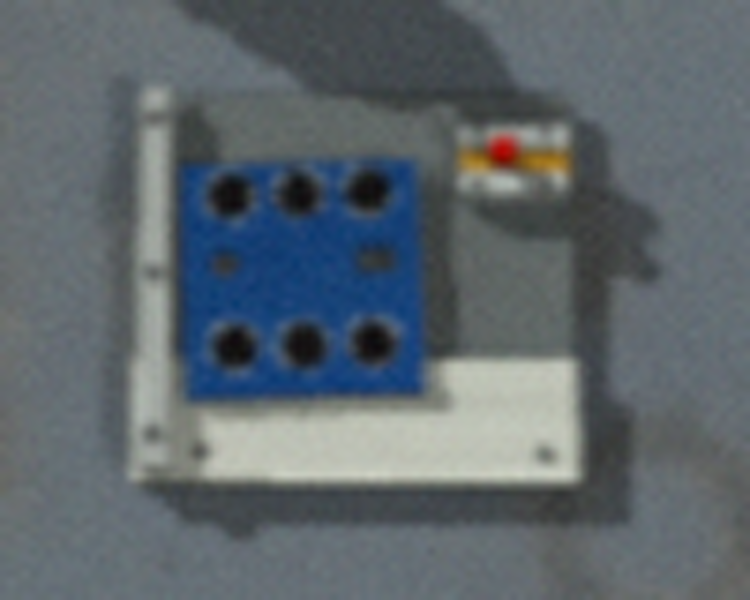

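```bash
cat >> h.py <<'E'
from scipy.spatial.transform import Rotation as Ro
def rot(s=None):
    s=s or r.read_state();return Ro.from_euler('xyz',s['tool_rot'],degrees=True).as_matrix()
E
python3 - <<'E'
from h import *
print(rot().round(3))
m=r.camera_model("top")
def z(u,v,h):return ray(m,215+(u-3)/7.5,135+(v-3)/7.5,h).round(1)
print("near R,L",z(580,483,26),z(128,481,26))
print("ledge far R",z(575,358,26))
print("fence inner top far, near",z(174,92,42),z(172,470,42),"post",z(503,148,62))
print("holes",z(224,264,38),z(376,260,38))
print("plate corners",z(180,162,38),z(416,160,38),z(424,395,38),z(188,402,38))
E
```

```text
[[-0.     0.35   0.937]
 [-0.001  0.937 -0.35 ]
 [-1.    -0.001  0.   ]]
near R,L [ 468.7 -167.    26. ] [466.3  41.4  26. ]
ledge far R [ 527.6 -164.7   26. ]
fence inner top far, near [648.2  23.6  42. ] [468.9  20.6  42. ] post [ 618.  -128.8   62. ]
holes [567.   -1.2  38. ] [570.  -71.6  38. ]
plate corners [615.5  20.2  38. ] [618.2 -89.7  38. ] [506.5 -94.4  38. ] [501.5  14.1  38. ]
```

Run:
```python
from h import *
s=r.read_state();T=rot(s);m=r.camera_model("wrist");c=-np.array(m['R']).T@m['t']
print("cam in tool",T.T@(c-s['eef_pos']),"fwd",T.T@np.array(m['R'])[2])
# after turning to yaw 90.8
a=np.radians(0.8);Tn=np.array([[0,-np.sin(a),np.cos(a)],[0,np.cos(a),np.sin(a)],[-1,0,0]])
Rc=np.array(m['R'])@T;  # cam<-tool
co=T.T@(c-s['eef_pos'])
for tcp in ([500,-50,230],[480,-50,180],[450,-45,160]):
    cw=np.array(tcp)+Tn@co;Rw=Rc@Tn.T;mm=dict(m,R=Rw,t=-Rw@cw)
    print(tcp,cw.round(),[px(mm,X).round().tolist() for X in([467,-167,26],[466,41,26],[655,-165,20],[650,40,42],[502,14,38],[618,-90,38])])
D=np.array([480,-50,215])-s['eef_pos'];print("dp total in turned frame",Tn.T@D, "in current",T.T@D)
```

```text
cam in tool [-143.06254937    0.9953728   -66.00413459] fwd [9.65970011e-01 3.12348885e-04 2.58653902e-01]
[500, -50, 230] [434. -50. 373.] [[161.0, 144.0], [327.0, 146.0], [173.0, 275.0], [318.0, 283.0], [305.0, 176.0], [223.0, 259.0]]
[480, -50, 180] [414. -50. 323.] [[147.0, 167.0], [337.0, 169.0], [163.0, 310.0], [326.0, 321.0], [313.0, 203.0], [219.0, 295.0]]
[450, -45, 160] [384. -45. 303.] [[137.0, 198.0], [335.0, 200.0], [156.0, 342.0], [324.0, 355.0], [310.0, 236.0], [213.0, 328.0]]
dp total in turned frame [  15.63720323 -615.31954356  261.43976399] in current [  16.25001508 -478.29995686  467.09581596]
```

>>> move_arm([
  {"dp": [0,-0.029,0.035],"twist": -7.1,"jaw": 0.5},
  {"dp": [0,-0.033,0.031],"twist": -7.1,"jaw": 0.5},
  {"dp": [0,-0.036,0.026],"twist": -7.1,"jaw": 0},
  {"dp": [0,-0.039,0.022],"twist": 0,"jaw": 0},
  {"dp": [0,-0.039,0.022],"twist": 0,"jaw": 0},
])

```text
t: 0.65
eef_pos: [324.0, 365.9, 227.9]
tool_rot: [-134.8, 89.8, -132.6]
wrist_force: [0.6, 0.1, 0.0]
finger_gap: 0.142
```

>>> move_arm([
  {"dp": [0,-0.039,0.022],"twist": 0,"jaw": 0},
  {"dp": [0,-0.039,0.022],"twist": 0,"jaw": 0},
  {"dp": [0,-0.039,0.022],"twist": 0,"jaw": 0},
  {"dp": [0,-0.039,0.022],"twist": 0,"jaw": 0},
  {"dp": [0,-0.039,0.022],"twist": 0,"jaw": 0},
])

```text
t: 1.15
eef_pos: [444.2, 166.7, 227.8]
tool_rot: [-131.3, 89.8, -128.9]
wrist_force: [0.4, 0.4, -0.0]
finger_gap: 0.002
```

Run:
```python
from h import *
s=r.read_state();print(s['t'],s['eef_pos'],s['finger_gap'],rot(s).round(4),s['wrist_force']);D=np.array([560,-50,210])-s['eef_pos'];print(rot(s).T@D)
```

```text
1.15 [444.17973043 166.66495316 227.75938564] 0.00240032717610667 [[-0.0017 -0.0411  0.9992]
 [-0.0021  0.9992  0.0411]
 [-1.     -0.0021 -0.0018]] [ 0.44857466  0.35171308 -0.01947067]
[  18.02270455 -221.20957803  106.84070974]
```

>>> move_arm([
  {"dp": [0.003,-0.044,0.021],"twist": 1.5,"jaw": 0},
  {"dp": [0.003,-0.044,0.021],"twist": 0,"jaw": 0},
  {"dp": [0.003,-0.044,0.021],"twist": 0,"jaw": 0},
  {"dp": [0.003,-0.044,0.021],"twist": 0,"jaw": 0},
  {"dp": [0.003,-0.044,0.021],"twist": 0,"jaw": 0},
])

```text
t: 1.65
eef_pos: [554.9, -57.2, 213.0]
tool_rot: [-97.7, 90.0, -96.9]
wrist_force: [-0.5, 0.3, -0.1]
finger_gap: 0.0
```

>>> move_arm([
  {"dp": [0,0,0],"twist": 0,"jaw": 0},
  {"dp": [0,0,0],"twist": 0,"jaw": 0},
  {"dp": [0,0,0],"twist": 0,"jaw": 0},
  {"dp": [0,0,0],"twist": 0,"jaw": 0},
  {"dp": [0,0,0],"twist": 0,"jaw": 0},
])

```text
t: 2.15
eef_pos: [555.0, -60.7, 211.1]
tool_rot: [-151.5, 89.8, -151.1]
wrist_force: [0.6, -0.3, 0.1]
finger_gap: -0.0
```

Run:
```python
from h import *
s=r.read_state();print(s['t'],s['eef_pos'],rot(s).round(4),s['wrist_force'])
m=r.camera_model("wrist");p,d=r.snapshot("wrist");np.savez("w1.npz",p=p,d=d,**m)
cv2.imwrite("pics/w1.png",cv2.resize(p,(800,600),interpolation=cv2.INTER_CUBIC)[:,:,::-1])
```

```text
2.15 [555.00642613 -60.71218149 211.08462173] [[-0.0026 -0.0084  1.    ]
 [-0.0015  1.      0.0084]
 [-1.     -0.0014 -0.0027]] [ 0.55281362 -0.3255472   0.12462513]
```

View pics/w1.png

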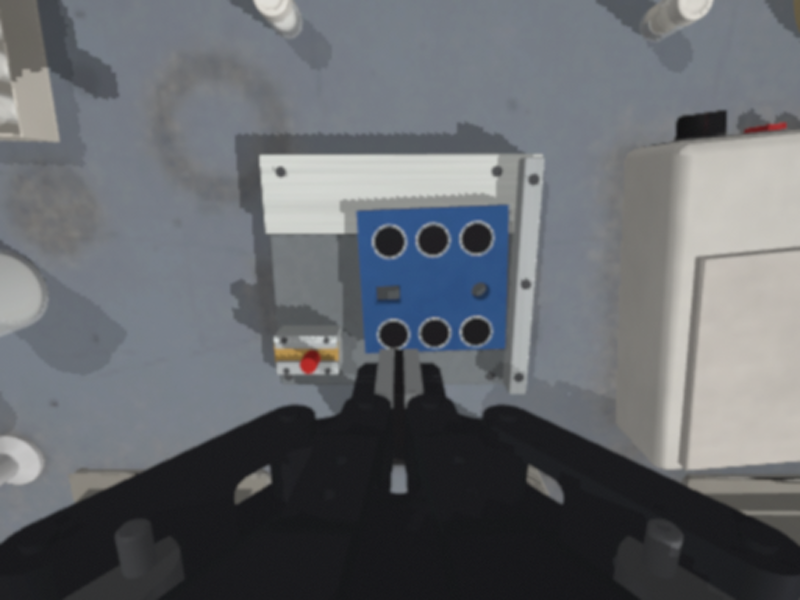

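The wrist view, at 800x600, shows the ledge's near edge at row 155, the plate corners at about (358,211), (508,205), (506,350) and (366,353), the slot at (388,293), the round hole at (481,290), and the post top at (311,358).

```bash
cat >> h.py <<'E'
def plate(p,m,z=38,name=None,mask=None):
    hsv=cv2.cvtColor(p,cv2.COLOR_RGB2HSV)
    b=((hsv[...,0]>100)&(hsv[...,0]<125)&(hsv[...,1]>150)&(hsv[...,2]>60)).astype(np.uint8)
    cs,_=cv2.findContours(b,cv2.RETR_EXTERNAL,cv2.CHAIN_APPROX_NONE)
    k=max(cs,key=cv2.contourArea)[:,0,:].astype(float)
    return k,np.array([ray(m,u,v,z) for u,v in k])
E
python3 - <<'E'
from h import *
f=np.load("w1.npz");p=f['p'];m={k:f[k] for k in('fx','fy','cx','cy','R','t')}
k,W=plate(p,m)
rc=cv2.minAreaRect(W[:,:2].astype(np.float32));print("plate rect",rc,cv2.boxPoints(rc).round(1).tolist())
z=lambda u,v,h:ray(m,(u+.5)*.64-.5,(v+.5)*.64-.5,h).round(1).tolist()
print("holes",z(388,293,38),z(481,290,38))
print("near edge",z(261,155,26),z(520,155,26),"ledge far",z(266,234,26),z(345,233,26))
print("fence inner top",z(525,156,42),z(511,392,42))
print("post",z(311,357,66))
print("keeper corners",z(275,337,46),z(340,337,46),z(340,374,46),z(277,374,46))
E
```

```text
plate rect ((559.4222412109375, -33.21765899658203), (107.78742218017578, 108.01300048828125), 2.745673894882202) [[503.0, 18.100000381469727], [508.20001220703125, -89.69999694824219], [615.7999877929688, -84.5999984741211], [610.7000122070312, 23.299999237060547]]
holes [568.2, -67.5, 38.0] [565.2, 2.9, 38.0]
near edge [468.7, -160.3, 26.0] [467.1, 27.7, 26.0] ledge far [525.8, -160.7, 26.0] [524.5, -100.6, 26.0]
fence inner top [468.8, 26.9, 42.0] [647.6, 30.8, 42.0]
post [609.2, -122.2, 66.0]
keeper corners [601.4, -153.2, 46.0] [601.0, -103.7, 46.0] [631.4, -104.5, 46.0] [631.9, -153.6, 46.0]
```

>>> move_arm([
  {"dp": [0.02,-0.03,0],"twist": 0,"jaw": 0},
  {"dp": [0.03,-0.028,0],"twist": 0,"jaw": 0},
  {"dp": [0.045,0,0],"twist": 0,"jaw": 0},
  {"dp": [0.045,0,0],"twist": 0,"jaw": 0},
  {"dp": [0.025,0,0],"twist": 0,"jaw": 0},
])

```text
t: 2.7
eef_pos: [562.1, -117.3, 48.8]
tool_rot: [-17.7, 89.2, -16.7]
wrist_force: [-0.3, 0.7, 0.1]
finger_gap: 0.001
```

>>> move_arm([
  {"dp": [0.006,0,0],"twist": 0,"jaw": 0},
  {"dp": [0,0,0],"twist": 0,"jaw": 0},
  {"dp": [0,0,0],"twist": 0,"jaw": 0},
  {"dp": [0,0,0],"twist": 0,"jaw": 0},
  {"dp": [0,0,0],"twist": 0,"jaw": 0},
])

```text
t: 3.2
eef_pos: [562.1, -115.0, 43.8]
tool_rot: [-17.2, 89.2, -16.0]
wrist_force: [0.4, 0.1, 0.3]
finger_gap: -0.0
```

>>> move_arm([
  {"dp": [0.005,0,-0.002],"twist": 0,"jaw": 0},
  {"dp": [0.005,0,-0.002],"twist": 0,"jaw": 0},
  {"dp": [0.005,0,-0.001],"twist": 0,"jaw": 0},
  {"dp": [0,0,0],"twist": 0,"jaw": 0},
  {"dp": [0,0,0],"twist": 0,"jaw": 0},
])

```text
t: 3.7
eef_pos: [558.6, -115.6, 29.8]
tool_rot: [-16.2, 89.0, -15.0]
wrist_force: [0.7, 0.1, 0.8]
finger_gap: 0.005
```

```bash
cat > look.py <<'E'
import sys
from h import *
n=sys.argv[1]
s=r.read_state();print(s['t'],s['eef_pos'].round(1),rot(s).round(3).tolist(),s['wrist_force'].round(2),s['finger_gap'])
m=r.camera_model("wrist");p,d=r.snapshot("wrist");np.savez(f"{n}.npz",p=p,d=d,**m)
cv2.imwrite(f"pics/{n}.png",cv2.resize(p,(800,600),interpolation=cv2.INTER_CUBIC)[:,:,::-1])
E
python3 look.py w2
```

```text
3.7 [ 558.6 -115.6   29.8] [[0.017, -0.02, 1.0], [-0.004, 1.0, 0.02], [-1.0, -0.005, 0.017]] [0.71 0.11 0.81] 0.0047402058147348386
```

View pics/w2.png

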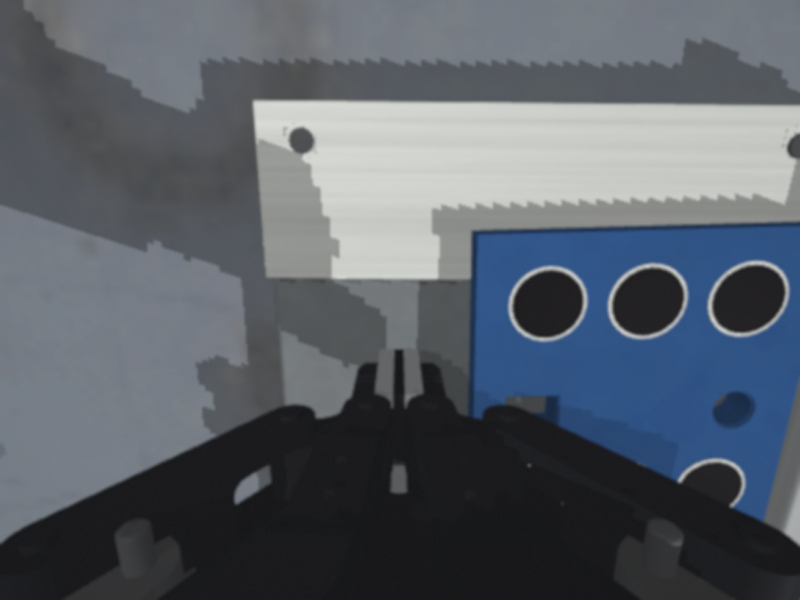

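The plate's right edge is at column 470 and the fingertips at columns 376-424, so the gap is about 15 mm.

>>> move_arm([
  {"dp": [0,0.005,0],"twist": 0,"jaw": 0},
  {"dp": [0,0.005,0],"twist": 0,"jaw": 0},
  {"dp": [0,0.002,0],"twist": 0,"jaw": 0},
  {"dp": [0,0,0],"twist": 0,"jaw": 0},
  {"dp": [0,0,0],"twist": 0,"jaw": 0},
])

```text
t: 4.25
eef_pos: [558.5, -102.2, 29.8]
tool_rot: [-16.0, 89.0, -14.8]
wrist_force: [0.6, -0.2, -0.5]
finger_gap: 0.003
```

>>> move_arm([
  {"dp": [0,0.002,0],"twist": 0,"jaw": 0},
  {"dp": [0,0.002,0],"twist": 0,"jaw": 0},
  {"dp": [0,0.001,0],"twist": 0,"jaw": 0},
  {"dp": [0,0.001,0],"twist": 0,"jaw": 0},
  {"dp": [0,0,0],"twist": 0,"jaw": 0},
])

```text
t: 4.75
eef_pos: [558.1, -98.4, 29.9]
tool_rot: [-32.6, 88.9, -31.5]
wrist_force: [-0.7, -2.1, 0.6]
finger_gap: 0.003
```

```bash
python3 look.py w3
```

```text
4.75 [558.1 -98.4  29.9] [[0.016, -0.019, 1.0], [-0.01, 1.0, 0.019], [-1.0, -0.01, 0.016]] [-0.73 -2.06  0.55] 0.0031608636883710428
```

View pics/w3.png

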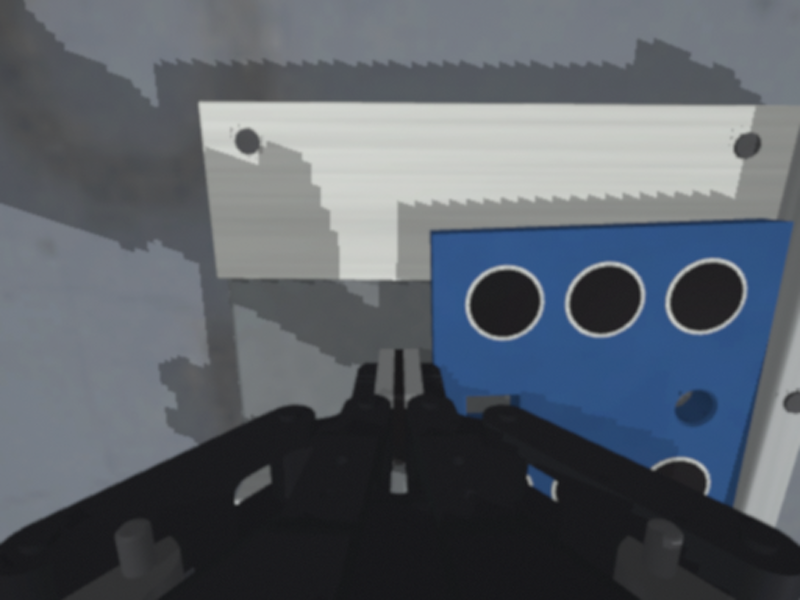

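Contact is made, at -2 N. I'll keep pushing.

>>> move_arm([
  {"dp": [0,0.002,0],"twist": 0,"jaw": 0},
  {"dp": [0,0.002,0],"twist": 0,"jaw": 0},
  {"dp": [0,0.002,0],"twist": 0,"jaw": 0},
  {"dp": [0,0.002,0],"twist": 0,"jaw": 0},
  {"dp": [0,0.002,0],"twist": 0,"jaw": 0},
])

```text
t: 5.3
eef_pos: [555.6, -96.9, 30.1]
tool_rot: [-68.8, 88.2, -68.0]
wrist_force: [-2.1, -9.0, 1.5]
finger_gap: -0.004
```

>>> move_arm([
  {"dp": [0,0.002,0],"twist": 0,"jaw": 0},
  {"dp": [0,0.002,0],"twist": 0,"jaw": 0},
  {"dp": [0,0.002,0],"twist": 0,"jaw": 0},
  {"dp": [0,0.002,0],"twist": 0,"jaw": 0},
  {"dp": [0,0.002,0],"twist": 0,"jaw": 0},
])

```text
t: 5.8
eef_pos: [553.0, -95.9, 30.3]
tool_rot: [-82.2, 87.2, -81.7]
wrist_force: [-2.4, -8.0, 1.1]
finger_gap: -0.0
```

```bash
python3 look.py w4
```

```text
5.8 [553.  -95.9  30.3] [[0.007, -0.008, 1.0], [-0.048, 0.999, 0.008], [-0.999, -0.048, 0.007]] [-2.41 -8.02  1.12] -3.0420913029503947e-05
```

View pics/w4.png

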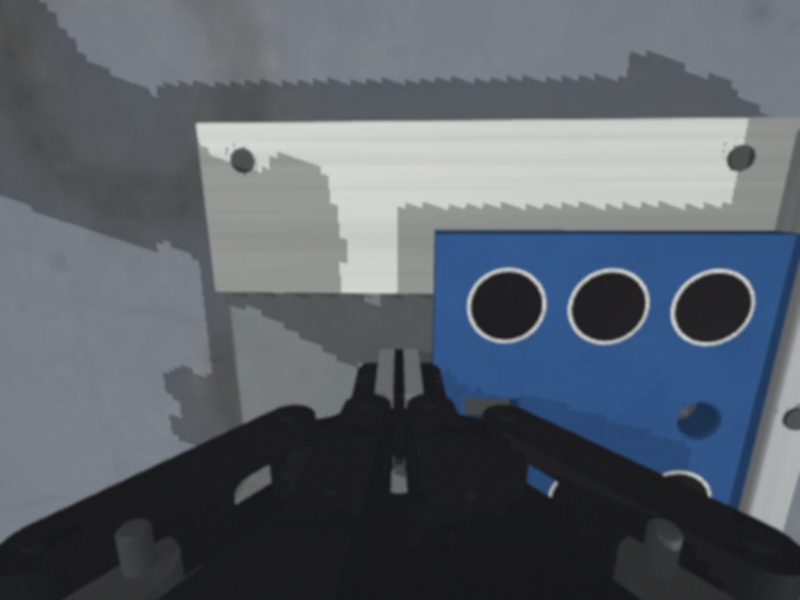

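>>> move_arm([
  {"dp": [0,-0.01,0],"twist": 0,"jaw": 0},
  {"dp": [0,-0.01,0],"twist": 0,"jaw": 0},
  {"dp": [-0.04,0,0],"twist": 0,"jaw": 0},
  {"dp": [-0.05,0,0],"twist": 0,"jaw": 0},
  {"dp": [-0.05,0.02,0],"twist": 0,"jaw": 0.2},
])

```text
t: 6.35
eef_pos: [547.1, -91.2, 163.7]
tool_rot: [-99.3, 87.7, -98.9]
wrist_force: [0.6, 0.9, -0.3]
finger_gap: 0.153
```

>>> move_arm([
  {"dp": [-0.04,0.03,0],"twist": 0,"jaw": 0.2},
  {"dp": [0,0,0],"twist": 0,"jaw": 0.2},
  {"dp": [0,0,0],"twist": 0,"jaw": 0.2},
  {"dp": [0,0,0],"twist": 0,"jaw": 0.2},
  {"dp": [0,0,0],"twist": 0,"jaw": 0.2},
])

```text
t: 6.85
eef_pos: [551.0, -58.5, 209.7]
tool_rot: [-82.0, 88.0, -81.7]
wrist_force: [0.2, -0.4, -0.3]
finger_gap: 0.204
```

```bash
python3 look.py w5
cat > meas.py <<'E'
import sys
from h import *
f=np.load(sys.argv[1]+".npz");p=f['p'];m={k:f[k] for k in('fx','fy','cx','cy','R','t')}
k,W=plate(p,m)
rc=cv2.minAreaRect(W[:,:2].astype(np.float32));print("plate rect",rc,cv2.boxPoints(rc).round(1).tolist())
E
python3 meas.py w5
```

```text
6.85 [551.  -58.5 209.7] [[0.005, -0.006, 1.0], [-0.035, 0.999, 0.006], [-0.999, -0.035, 0.005]] [ 0.24 -0.35 -0.3 ] 0.20419422678952842
plate rect ((556.295654296875, -27.792892456054688), (106.70262145996094, 107.24758911132812), 0.5629158616065979) [[502.3999938964844, 25.299999237060547], [503.5, -81.9000015258789], [610.2000122070312, -80.9000015258789], [609.0999755859375, 26.399999618530273]]
```

View pics/w5.png

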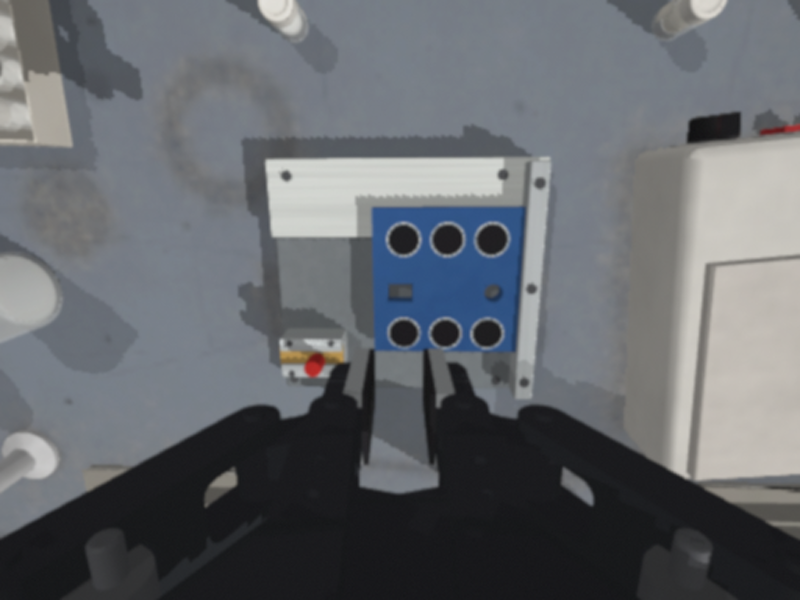

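The plate is now square against the fence, with its centre at about (556,-28). It still needs about 24 mm along dock +x. Next I go behind its near edge.

>>> move_arm([
  {"dp": [0,0.015,-0.04],"twist": -0.4,"jaw": 0.2},
  {"dp": [0.03,0.015,-0.035],"twist": 0,"jaw": 0.2},
  {"dp": [0.045,0.005,-0.002],"twist": 0,"jaw": 0.2},
  {"dp": [0.045,0,-0.002],"twist": 0,"jaw": 0.2},
  {"dp": [0.02,0,0],"twist": 0,"jaw": 0.2},
])

```text
t: 7.4
eef_pos: [468.3, -30.3, 61.2]
tool_rot: [-86.4, 88.1, -85.9]
wrist_force: [-0.2, -0.8, -0.5]
finger_gap: 0.201
```

>>> move_arm([
  {"dp": [0,0,0],"twist": 0,"jaw": 0.2},
  {"dp": [0,0,0],"twist": 0,"jaw": 0.2},
  {"dp": [0,0,0],"twist": 0,"jaw": 0.2},
  {"dp": [0,0,0],"twist": 0,"jaw": 0.2},
  {"dp": [0,0,0],"twist": 0,"jaw": 0.2},
])

```text
t: 7.9
eef_pos: [465.9, -31.3, 59.5]
tool_rot: [-96.6, 88.1, -96.2]
wrist_force: [-0.6, 0.0, 0.3]
finger_gap: 0.201
```

>>> move_arm([
  {"dp": [0.01,0.002,0.004],"twist": 0,"jaw": 0.2},
  {"dp": [0.01,0.001,0.003],"twist": 0,"jaw": 0.2},
  {"dp": [0.006,0,0],"twist": 0,"jaw": 0.2},
  {"dp": [0,0,0],"twist": 0,"jaw": 0.2},
  {"dp": [0,0,0],"twist": 0,"jaw": 0.2},
])

```text
t: 8.4
eef_pos: [475.4, -28.8, 32.4]
tool_rot: [-90.7, 88.1, -90.3]
wrist_force: [-0.4, -0.0, 0.0]
finger_gap: 0.198
```

```bash
python3 look.py w6
```

```text
8.4 [475.4 -28.8  32.4] [[-0.0, -0.007, 1.0], [-0.033, 0.999, 0.007], [-0.999, -0.033, -0.0]] [-0.44 -0.05  0.02] 0.1979728205310298
```

View pics/w6.png

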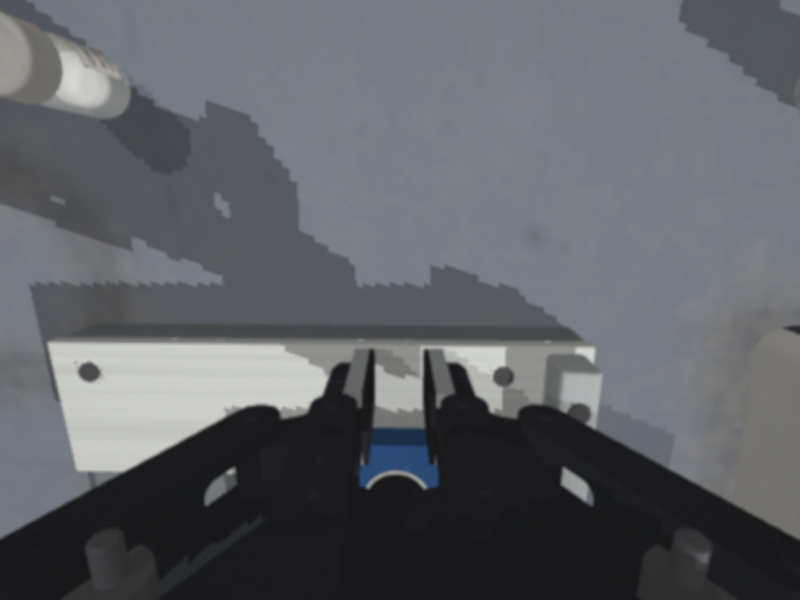

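>>> move_arm([
  {"dp": [0.0025,0,0.004],"twist": 0,"jaw": 0.2},
  {"dp": [0,0,0.004],"twist": 0,"jaw": 0.2},
  {"dp": [0,0,0.003],"twist": 0,"jaw": 0.2},
  {"dp": [0,0,0.002],"twist": 0,"jaw": 0.2},
  {"dp": [0,0,0],"twist": 0,"jaw": 0.2},
])

```text
t: 8.95
eef_pos: [490.2, -28.9, 30.3]
tool_rot: [-88.8, 88.1, -88.4]
wrist_force: [0.9, 1.0, -0.2]
finger_gap: 0.202
```

>>> move_arm([
  {"dp": [0,0,0.003],"twist": 0,"jaw": 0.2},
  {"dp": [0,0,0.003],"twist": 0,"jaw": 0.2},
  {"dp": [0,0,0.003],"twist": 0,"jaw": 0.2},
  {"dp": [0,0,0.003],"twist": 0,"jaw": 0.2},
  {"dp": [0,0,0],"twist": 0,"jaw": 0.2},
])

```text
t: 9.45
eef_pos: [499.3, -28.8, 29.7]
tool_rot: [-99.7, 88.0, -99.3]
wrist_force: [-0.9, -0.0, 0.6]
finger_gap: 0.202
```

>>> move_arm([
  {"dp": [0,0,0.002],"twist": 0,"jaw": 0.2},
  {"dp": [0,0,0.002],"twist": 0,"jaw": 0.2},
  {"dp": [0,0,0.002],"twist": 0,"jaw": 0.2},
  {"dp": [0,0,0.002],"twist": 0,"jaw": 0.2},
  {"dp": [0,0,0],"twist": 0,"jaw": 0.2},
])

```text
t: 9.95
eef_pos: [507.3, -28.8, 29.5]
tool_rot: [-101.5, 88.0, -101.1]
wrist_force: [-2.7, 0.8, 0.9]
finger_gap: 0.199
```

```bash
python3 look.py w7
```

```text
9.95 [507.3 -28.8  29.5] [[-0.007, -0.007, 1.0], [-0.034, 0.999, 0.007], [-0.999, -0.034, -0.007]] [-2.66  0.78  0.94] 0.199303753521535
```

View pics/w7.png

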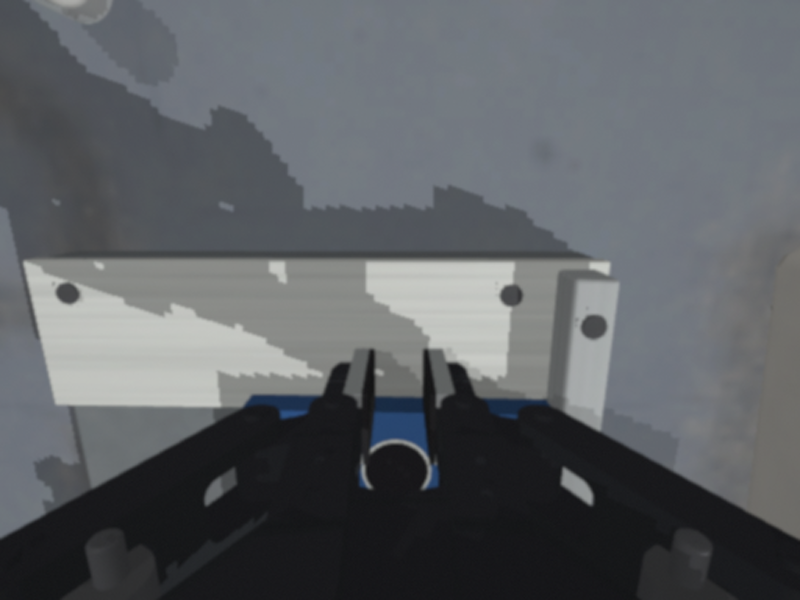

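Near plate edge: the side face starts at row 397 and the top edge is at row ~411. The ledge's far edge is at row ~406.

Run:
```python
from h import *
f=np.load("w7.npz");p=f['p'];m={k:f[k] for k in('fx','fy','cx','cy','R','t')}
z=lambda u,v,h:ray(m,(u+.5)*.64-.5,(v+.5)*.64-.5,h).round(1).tolist()
print(z(400,411,38),z(400,397,26),z(250,395,26),z(545,399,26),"ledge",z(60,405,26),z(200,406,26))
print(p[245:275,255].tolist())
```

```text
[517.8, -26.7, 38.0] [518.7, -27.1, 26.0] [519.2, -84.1, 26.0] [518.1, 26.9, 26.0] ledge [525.4, -159.4, 26.0] [524.4, -104.0, 26.0]
[[110, 111, 109], [110, 112, 110], [110, 112, 109], [109, 111, 108], [107, 108, 106], [106, 107, 105], [106, 107, 105], [102, 104, 103], [84, 90, 94], [55, 65, 79], [31, 48, 70], [25, 43, 68], [24, 41, 67], [23, 41, 67], [25, 43, 68], [25, 42, 67], [24, 42, 68], [26, 45, 70], [29, 50, 80], [36, 62, 99], [40, 68, 110], [41, 70, 112], [41, 70, 112], [40, 69, 111], [40, 70, 112], [41, 70, 112], [40, 70, 112], [41, 70, 112], [41, 70, 112], [41, 70, 111]]
```

>>> move_arm([
  {"dp": [0,0,0.002],"twist": 0,"jaw": 0.2},
  {"dp": [0,0,0.0015],"twist": 0,"jaw": 0.2},
  {"dp": [0,0,0.001],"twist": 0,"jaw": 0.2},
  {"dp": [0,0,0.001],"twist": 0,"jaw": 0.2},
  {"dp": [0,0,0],"twist": 0,"jaw": 0.2},
])

```text
t: 10.5
eef_pos: [514.9, -28.7, 29.6]
tool_rot: [-97.2, 88.1, -96.7]
wrist_force: [-1.6, 0.0, -0.1]
finger_gap: 0.201
```

```bash
python3 look.py w8
```

```text
10.5 [514.9 -28.7  29.6] [[-0.004, -0.007, 1.0], [-0.033, 0.999, 0.007], [-0.999, -0.033, -0.004]] [-1.6   0.01 -0.12] 0.2014941985641027
```

View pics/w8.png

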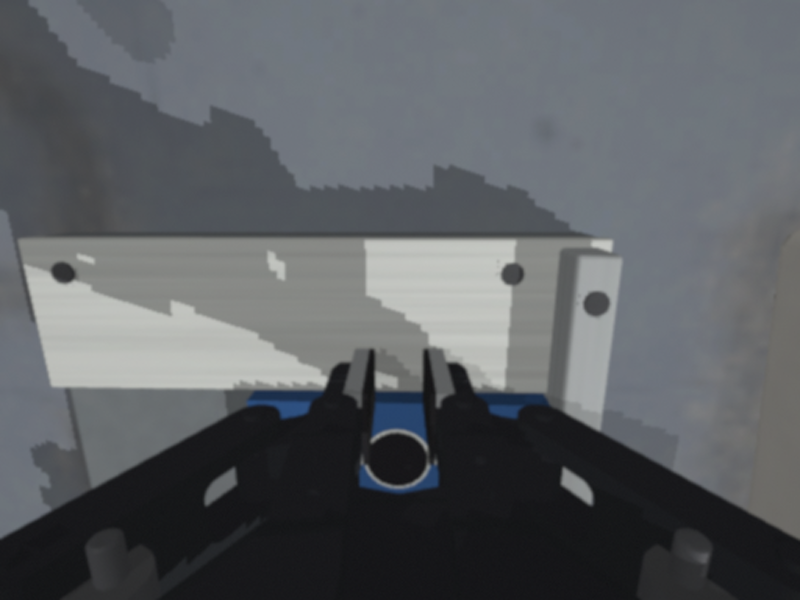

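Run:
```python
from h import *
f=np.load("w8.npz");p=f['p'];m={k:f[k] for k in('fx','fy','cx','cy','R','t')}
z=lambda u,v,h:ray(m,u,v,h).round(1).tolist()
for u in (170,185,255,330,345):
    c=p[235:270,u].astype(int);print(u,[(235+i,tuple(x)) for i,x in enumerate(c) if 8<=i<=28])
for h in(38,32):print(z(255,258,h))
print(z(255,250,26),"ledge",z(60,247.7,26),z(140,248.3,26))
```

```text
170 [(243, (np.int64(191), np.int64(193), np.int64(189))), (244, (np.int64(184), np.int64(186), np.int64(182))), (245, (np.int64(162), np.int64(163), np.int64(160))), (246, (np.int64(141), np.int64(142), np.int64(139))), (247, (np.int64(136), np.int64(136), np.int64(134))), (248, (np.int64(125), np.int64(127), np.int64(126))), (249, (np.int64(91), np.int64(96), np.int64(104))), (250, (np.int64(49), np.int64(62), np.int64(83))), (251, (np.int64(29), np.int64(48), np.int64(76))), (252, (np.int64(28), np.int64(48), np.int64(76))), (253, (np.int64(28), np.int64(47), np.int64(76))), (254, (np.int64(28), np.int64(47), np.int64(75))), (255, (np.int64(30), np.int64(52), np.int64(83))), (256, (np.int64(38), np.int64(65), np.int64(104))), (257, (np.int64(44), np.int64(73), np.int64(117))), (258, (np.int64(40), np.int64(66), np.int64(104))), (259, (np.int64(32), np.int64(46), np.int64(71))), (260, (np.int64(24), np.int64(28), np.int64(37))), (261, (np.int64(23), np.int64(23), np.int64(26))), (262, (np.int64(23), np.int64(22), np.int64(25))), (263, (np.int64(24), np.int64(24), np.int64(27)))]
18
[... 3819 characters left out ...]
.int64(64), np.int64(83))), (253, (np.int64(29), np.int64(48), np.int64(75))), (254, (np.int64(27), np.int64(46), np.int64(74))), (255, (np.int64(26), np.int64(45), np.int64(73))), (256, (np.int64(25), np.int64(45), np.int64(72))), (257, (np.int64(25), np.int64(44), np.int64(69))), (258, (np.int64(25), np.int64(39), np.int64(59))), (259, (np.int64(24), np.int64(31), np.int64(42))), (260, (np.int64(23), np.int64(25), np.int64(29))), (261, (np.int64(25), np.int64(25), np.int64(27))), (262, (np.int64(25), np.int64(25), np.int64(28))), (263, (np.int64(24), np.int64(25), np.int64(27)))]
[522.4, -27.0, 38.0]
[525.7, -27.2, 32.0]
[523.7, -27.4, 26.0] ledge [525.1, -144.3, 26.0] [524.3, -95.7, 26.0]
```

The numbers fit a plate that has dropped: its edge is at about 525.7 for a top height of 32, and the finger offset agrees. I'll back off and check from above.

>>> move_arm([
  {"dp": [0,0,-0.015],"twist": 0,"jaw": 0.2},
  {"dp": [-0.02,0,-0.015],"twist": 0,"jaw": 0.2},
  {"dp": [-0.05,0,0],"twist": 0,"jaw": 0},
  {"dp": [-0.05,0,0.03],"twist": 0,"jaw": 0},
  {"dp": [-0.03,0,0.045],"twist": 0,"jaw": 0},
])

```text
t: 11.05
eef_pos: [550.9, -23.4, 175.1]
tool_rot: [-113.1, 87.9, -112.7]
wrist_force: [2.4, -0.2, 0.3]
finger_gap: -0.001
```

>>> move_arm([
  {"dp": [0,-0.03,0.03],"twist": 0,"jaw": 0},
  {"dp": [0,0,0],"twist": 0,"jaw": 0},
  {"dp": [0,0,0],"twist": 0,"jaw": 0},
  {"dp": [0,0,0],"twist": 0,"jaw": 0},
  {"dp": [0,0,0],"twist": 0,"jaw": 0},
])

```text
t: 11.55
eef_pos: [591.0, -53.3, 181.8]
tool_rot: [-87.3, 88.1, -86.8]
wrist_force: [-0.1, 0.5, -0.0]
finger_gap: -0.003
```

```bash
python3 look.py w9; python3 meas.py w9;python3 - <<'E'
from h import *
p,d=r.snapshot("side");cv2.imwrite("pics/s9.png",cv2.resize(p[180:225,240:330],(800,400),interpolation=cv2.INTER_CUBIC)[:,:,::-1])
E
```

```text
11.55 [591.  -53.3 181.8] [[0.002, -0.008, 1.0], [-0.033, 0.999, 0.008], [-0.999, -0.033, 0.002]] [-0.13  0.54 -0.04] -0.002534458506269579
plate rect ((578.90673828125, -28.19510269165039), (105.4013900756836, 105.41212463378906), 0.20237675309181213) [[526.0, 24.299999237060547], [526.4000244140625, -81.0999984741211], [631.7999877929688, -80.69999694824219], [631.4000244140625, 24.700000762939453]]
```

View pics/w9.png

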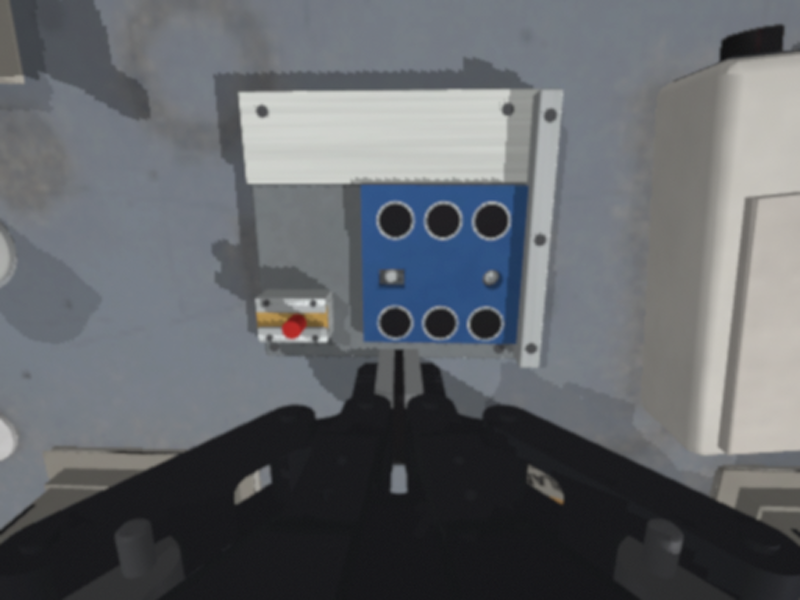

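View pics/s9.png

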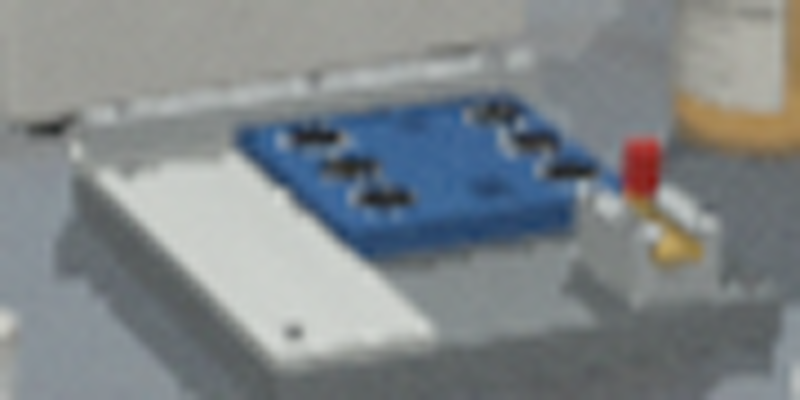

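Both pins show in the holes, at (391,276) and (491,278). The smaller apparent size of the plate fits it being 6 mm lower. I'll check this and measure the post.

Run:
```python
from h import *
f=np.load("w9.npz");p=f['p'];m={k:f[k] for k in('fx','fy','cx','cy','R','t')}
for h in(38,32):
    k,W=plate(p,m,h)
    for lo,hi,n in((125,150,'near'),(190,212,'far')):
        q=W[(k[:,1]>lo)&(k[:,1]<hi)];kk=k[(k[:,1]>lo)&(k[:,1]<hi)]
        print(h,n,"width",(np.median(q[q[:,1]>-28,1])-np.median(q[q[:,1]<-28,1])).round(1))
    print(h,"len",np.ptp(W[:,0]))
z=lambda u,v,h:ray(m,(u+.5)*.64-.5,(v+.5)*.64-.5,h).round(1).tolist()
print("pins",z(391,276,26),z(491,278,26),"holes",z(391,277,32),z(491,277,32))
k=cv2.cvtColor(p,cv2.COLOR_RGB2HSV);rm=((k[...,1]>170)&((k[...,0]<8)|(k[...,0]>172))&(k[...,2]>80)).astype(np.uint8)
ys,xs=np.nonzero(rm[:, :256]);print(xs.min(),xs.max(),ys.min(),ys.max())
print("post top",ray(m,(xs.min()+xs.max())/2,ys.max()-4,66.5),"mid",ray(m,xs.mean(),ys.mean(),60))
s=r.read_state();print(rot(s).T@(np.array([614,-155,100])-s['eef_pos']))
```

```text
38 near width 104.6
38 far width 59.2
38 len 105.52719824758685
32 near width 106.7
32 far width 60.4
32 len 107.73604145219144
pins [588.1, -62.6, 26.0] [588.5, 8.0, 26.0] holes [587.6, -62.3, 32.0] [586.5, 6.9, 32.0]
181 195 202 215
post top [ 615.77546253 -122.62345543   66.5       ] mid [ 614.81496489 -124.21769245   60.        ]
[ 85.16144428 -99.15297258  22.20308104]
```

The plate is seated: at z=32 its size matches the earlier readings, and hole and pin centres agree within about 2 mm. The post is at about (615,-123). I'll go to its right side with the fingers shut.

>>> move_arm([
  {"dp": [0,-0.04,0.01],"twist": 0,"jaw": 0},
  {"dp": [0,-0.045,0.01],"twist": 0,"jaw": 0},
  {"dp": [0.03,-0.014,0.002],"twist": 0,"jaw": 0},
  {"dp": [0.03,0,0],"twist": 0,"jaw": 0},
  {"dp": [0.02,0,0],"twist": 0,"jaw": 0},
])

```text
t: 12.15
eef_pos: [615.4, -156.2, 106.3]
tool_rot: [-78.2, 88.0, -77.4]
wrist_force: [-0.8, 0.6, 0.2]
finger_gap: 0.003
```

>>> move_arm([
  {"dp": [0,0,0],"twist": 0,"jaw": 0},
  {"dp": [0,0,0],"twist": 0,"jaw": 0},
  {"dp": [0,0,0],"twist": 0,"jaw": 0},
  {"dp": [0,0,0],"twist": 0,"jaw": 0},
  {"dp": [0,0,0],"twist": 0,"jaw": 0},
])

```text
t: 12.65
eef_pos: [613.3, -154.7, 106.3]
tool_rot: [-82.8, 88.1, -82.0]
wrist_force: [0.8, 0.1, -0.2]
finger_gap: -0.001
```

>>> move_arm([
  {"dp": [0.015,0,0],"twist": 0,"jaw": 0},
  {"dp": [0.015,0,0],"twist": 0,"jaw": 0},
  {"dp": [0.012,0,0],"twist": 0,"jaw": 0},
  {"dp": [0.006,0,0],"twist": 0,"jaw": 0},
  {"dp": [0,0,0],"twist": 0,"jaw": 0},
])

```text
t: 13.15
eef_pos: [615.1, -156.1, 56.4]
tool_rot: [-77.3, 88.0, -76.5]
wrist_force: [0.6, 0.4, 0.5]
finger_gap: 0.0
```

```bash
python3 look.py w10
```

```text
13.15 [ 615.1 -156.1   56.4] [[0.008, -0.015, 1.0], [-0.034, 0.999, 0.015], [-0.999, -0.034, 0.008]] [0.65 0.41 0.47] 0.00025488711442584464
```

View pics/w10.png

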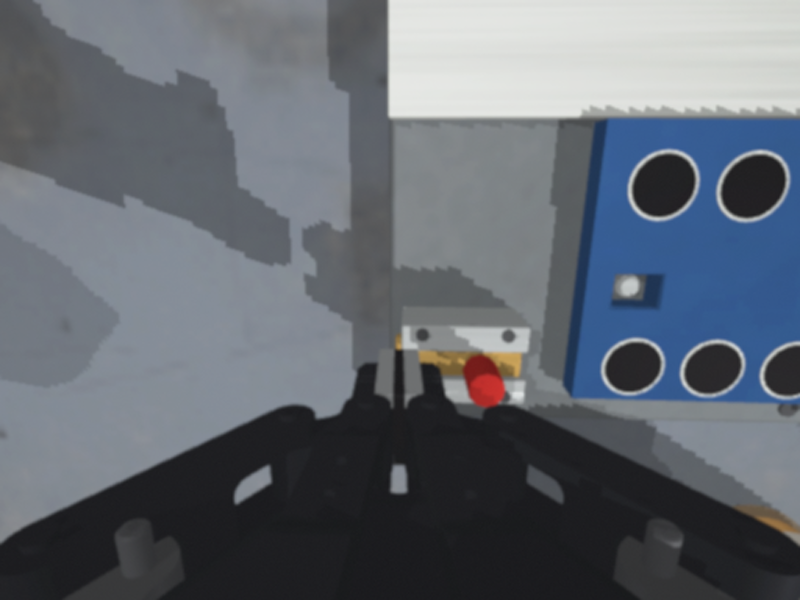

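The fingers are level with the post, which is at (485,380). Now I push in +y.

>>> move_arm([
  {"dp": [0.002,0.004,0],"twist": 0,"jaw": 0},
  {"dp": [0.001,0.004,0],"twist": 0,"jaw": 0},
  {"dp": [0,0.004,0],"twist": 0,"jaw": 0},
  {"dp": [0,0.004,0],"twist": 0,"jaw": 0},
  {"dp": [0,0.003,0],"twist": 0,"jaw": 0},
])

```text
t: 13.7
eef_pos: [615.8, -137.0, 54.2]
tool_rot: [-75.3, 87.8, -74.5]
wrist_force: [-0.6, -1.8, -0.2]
finger_gap: -0.0
```

>>> move_arm([
  {"dp": [0,0.003,0],"twist": 0,"jaw": 0},
  {"dp": [0,0.003,0],"twist": 0,"jaw": 0},
  {"dp": [0,0.003,0],"twist": 0,"jaw": 0},
  {"dp": [0,0.003,0],"twist": 0,"jaw": 0},
  {"dp": [0,0.003,0],"twist": 0,"jaw": 0},
])

```text
t: 14.2
eef_pos: [615.6, -120.9, 54.0]
tool_rot: [-75.2, 87.8, -74.4]
wrist_force: [-0.5, -0.4, 0.0]
finger_gap: -0.002
```

```bash
python3 look.py w11
```

```text
14.2 [ 615.6 -120.9   54. ] [[0.011, -0.014, 1.0], [-0.038, 0.999, 0.014], [-0.999, -0.038, 0.01]] [-0.55 -0.43  0.04] -0.0017872291360235724
```

View pics/w11.png

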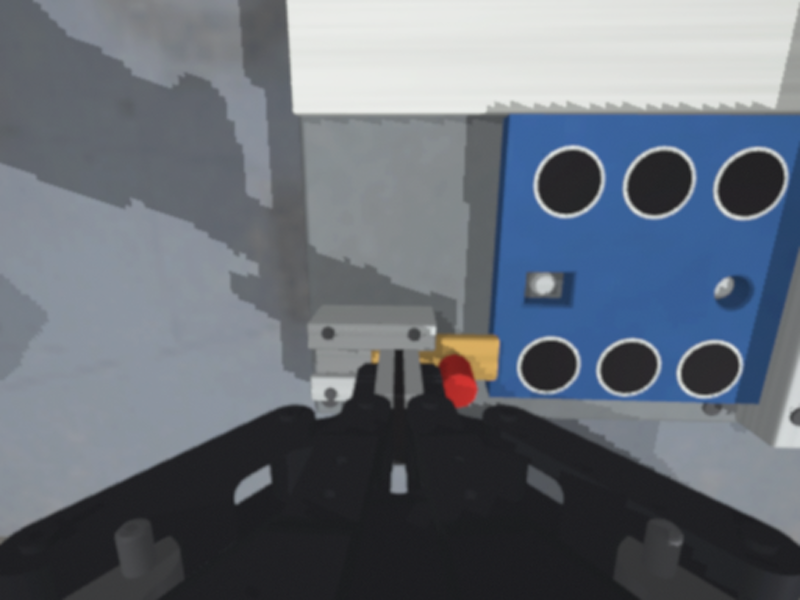

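>>> move_arm([
  {"dp": [0,0.002,0],"twist": 0,"jaw": 0},
  {"dp": [0,0.002,0],"twist": 0,"jaw": 0},
  {"dp": [0,0.002,0],"twist": 0,"jaw": 0},
  {"dp": [0,0.002,0],"twist": 0,"jaw": 0},
  {"dp": [0,0.002,0],"twist": 0,"jaw": 0},
])

```text
t: 14.75
eef_pos: [615.5, -110.3, 53.9]
tool_rot: [-75.4, 87.7, -74.6]
wrist_force: [-1.2, -5.9, 0.6]
finger_gap: 0.001
```

>>> move_arm([
  {"dp": [0,0.002,0],"twist": 0,"jaw": 0},
  {"dp": [0,0.002,0],"twist": 0,"jaw": 0},
  {"dp": [0,0.002,0],"twist": 0,"jaw": 0},
  {"dp": [0,0.001,0],"twist": 0,"jaw": 0},
  {"dp": [0,0.001,0],"twist": 0,"jaw": 0},
])

```text
t: 15.25
eef_pos: [615.5, -110.7, 54.3]
tool_rot: [-80.2, 86.7, -79.7]
wrist_force: [-0.7, -5.6, -0.1]
finger_gap: -0.0
```

```bash
python3 look.py w12
```

```text
15.25 [ 615.5 -110.7   54.3] [[0.01, -0.008, 1.0], [-0.057, 0.998, 0.009], [-0.998, -0.057, 0.01]] [-0.73 -5.58 -0.13] -0.0003824141357357952
```

View pics/w12.png

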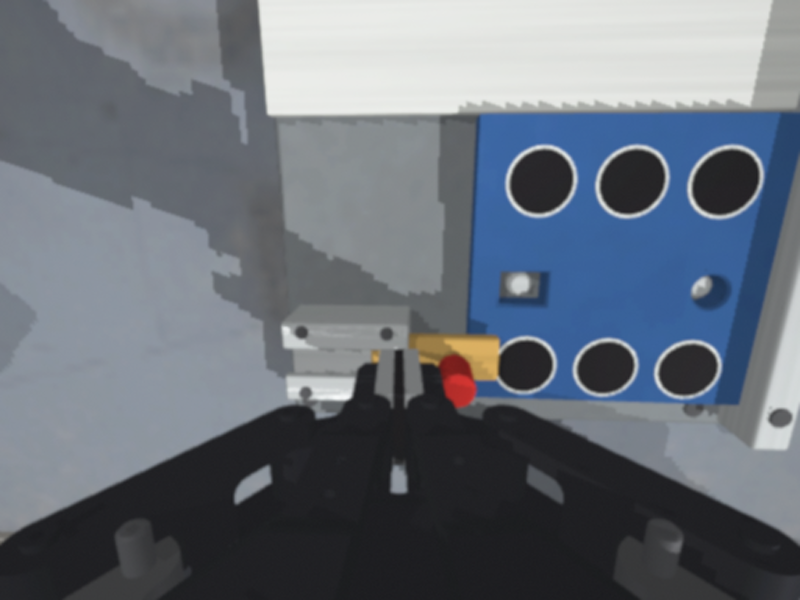

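The bolt has stalled at about 6 N, with its nose at (498,358), over the plate edge at column ~468. I'll measure it.

Run:
```python
from h import *
for n,nose,edge,post,pin in(("w12",(498,358),(468,380),(458,388),(519,284)),("w11",(498,358),(490,380),(458,388),(543,285)),("w10",(521,362),(568,385),(487,388),(629,287))):
    f=np.load(n+".npz");m={k:f[k] for k in('fx','fy','cx','cy','R','t')}
    z=lambda q,h:ray(m,(q[0]+.5)*.64-.5,(q[1]+.5)*.64-.5,h).round(1).tolist()
    print(n,"nose",z(nose,40),"edge",z(edge,32),"post",z(post,66.5),"pin1",z(pin,26))
```

```text
w12 nose [614.5, -71.6, 40.0] edge [628.1, -81.7, 32.0] post [614.4, -89.1, 66.5] pin1 [588.1, -62.8, 26.0]
w11 nose [614.7, -81.5, 40.0] edge [628.0, -82.3, 32.0] post [614.6, -99.6, 66.5] pin1 [588.4, -62.9, 26.0]
w10 nose [616.5, -107.0, 40.0] edge [629.8, -84.2, 32.0] post [614.9, -124.8, 66.5] pin1 [588.4, -62.6, 26.0]
```

The nose is at dock y ≈ -44.2 relative to pin1, so the joint is at about 35.8 mm, which is the end stop. Retracting now.

>>> move_arm([
  {"dp": [0,-0.012,0],"twist": 0,"jaw": 0},
  {"dp": [0,-0.012,0],"twist": 0,"jaw": 0},
  {"dp": [-0.04,0,0],"twist": 0,"jaw": 0},
  {"dp": [-0.045,0,0],"twist": 0,"jaw": 0},
  {"dp": [-0.045,0,0],"twist": 0,"jaw": 0},
])

```text
t: 15.8
eef_pos: [609.3, -127.8, 180.9]
tool_rot: [-94.5, 87.3, -94.0]
wrist_force: [0.0, 0.0, 0.5]
finger_gap: 0.007
```

>>> move_arm([
  {"dp": [-0.02,0.03,-0.02],"twist": 0,"jaw": 0},
  {"dp": [0,0,0],"twist": 0,"jaw": 0},
  {"dp": [0,0,0],"twist": 0,"jaw": 0},
  {"dp": [0,0,0],"twist": 0,"jaw": 0},
  {"dp": [0,0,0],"twist": 0,"jaw": 0},
])

```text
t: 16.3
eef_pos: [593.6, -98.9, 207.6]
tool_rot: [-78.2, 87.3, -77.8]
wrist_force: [-0.7, -0.3, 0.7]
finger_gap: 0.001
```

```bash
python3 look.py w13
python3 - <<'E'
from h import *
f=np.load("w13.npz");m={k:f[k] for k in('fx','fy','cx','cy','R','t')}
p,d=r.snapshot("top");a=np.load("top0.npz")['p'];cv2.imwrite("pics/t13.png",np.hstack([a[120:260,120:400],p[120:260,120:400]])[:,:,::-1])
E
```

```text
16.3 [593.6 -98.9 207.6] [[0.01, -0.007, 1.0], [-0.046, 0.999, 0.007], [-0.999, -0.046, 0.01]] [-0.7  -0.31  0.67] 0.0005187172100823269
```

View pics/w13.png

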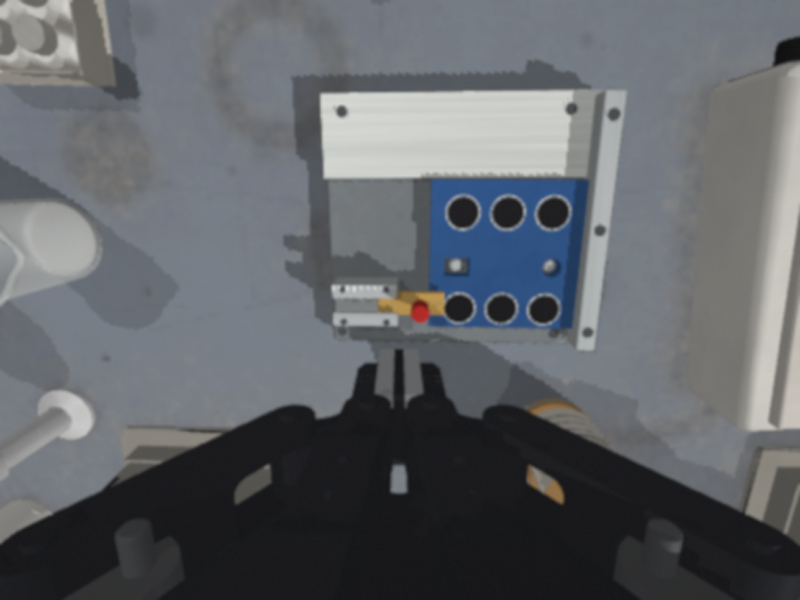

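View pics/t13.png

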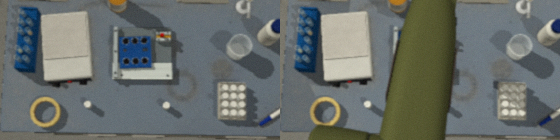

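The wrist view shows the bolt over the plate edge with its nose at (445,304) and a pin in each hole at (457,266) and (550,267). In the top view the bystanders that are visible stand where they were. The arm touches nothing, so I'm handing in.

```bash
python3 -c "
from rig import r
print(r.close_job())"
```

```text
the job is handed in; nothing more can be done
None
```

The plate is docked over both pins and the bolt is fully in. I handed the job in at about 16.4 s with the arm clear; no verdict is reported.

**What I did:** I pushed the plate left against the fence until it was square, then forward along the fence with two fingertips until it dropped over the pins. After that I pushed the red post in until the bolt stalled at about 6 N, and drew the arm back up.

**Last checks:**
- **Plate:** a pin is visible in each hole, with hole and pin centres within about 2 mm. The plate's apparent size matches its top being 32 mm high, which is the docked height.
- **Bolt:** the nose measured at dock y ≈ -44 mm, so the joint is at about 35.8 mm, its end stop.
- **Bystanders:** the beaker, rack, tape roll and tray stand where they were. The arm hid vial_b, the right-hand vial at the front edge, in the last top picture, so I did not recheck it.

**Disagreements:** the top and wrist cameras differ by about 4–5 mm in y, more than the stated calibration of about 2 mm; I relied on the wrist camera. The tool also tilted about 3° while pushing against stops. This did no visible harm.

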